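Hold the tester's dial on full load

ROBOT

A 6-joint arm with a two-finger parallel gripper is mounted at the origin on a cart in front of the work surface, level with it; the furniture and walls round the work are solid. World frame = base frame: x ahead of the robot, y to its left, z up, the work surface at z = 0. Lengths are in m, angles in rad, forces in N, time in s.
With the tool pointing down it reaches from about 0.35 to 0.975 m from the base axis. Payload 17.4 kg.
Tool frame: the origin (TCP) lies midway between the tips of the shut fingers; the grasp point (between the pads) lies 19 mm behind it (hold_point_z is the distance from the TCP to the grasp point, in m); z points along the fingers, y is the line along which they close (so a half turn about z gives the same grasp; the last joint's range is limited). The gripper opens to 85 mm and grips with 20 to 120 N. Pads are 22 mm wide; open, the fingers measure 114 mm over their backs; the gripper's body (76 mm by 85 mm) begins 54 mm behind the grasp point. The pads swing forward as they close: fully open they stand 13 mm farther back than shut.
Start: joints at [1.255, 0.116, 1.442, -0, 1.584, -0.038], TCP at [0.185, 0.649, 0.231] pointing down, gripper open.
Joint ranges: [-2.83, 2.83], [-0.83, 2.19], [0.07, 2.5], [-1.14, 4.28], [0.01, 3], [-2.97, 2.97]. Speed limits (rad/s): [1.89, 1.89, 2.22, 3.14, 3.14, 3.14].

INTERFACE

Orientations are given as [roll, pitch, yaw] about the fixed x, y, z axes, in that order (R = Rz(yaw) Ry(pitch) Rx(roll)).
In Python, from cell import state, grab_frame, camera_info, hand_in, hold_point_z gives the robot as it stands.
- The arm moves only by the tool send_rows, never from a script. Its arguments are lists of equal length, an entry for each row: "offset": the shift along the tool's x, y, z normalised to -1 to 1, where 1 is 300 mm, a list of three; "twist": the turn about the tool's z normalised to -1 to 1, where 1 is 180 degrees; "claw": the opening, from 0 (shut) to 1 (fully open). In form: {"offset": [[dx, dy, dz], ...], "twist": [twist, ...], "claw": [claw, ...]}. A call has 1 to 10 rows; each row is the pose to reach, as a shift and turn from the pose commanded when the call began, along the tool's axes at that moment, turning the shorter way round; what a row does not reach only later rows make up. A row lasts 1/8 s, in which the tool goes at most 62.5 mm and 10.7 degrees, less where a joint would pass 70% of its speed; a pose out of reach is approached as far as the arm can. A call with a number of a shift or a turn outside -1 to 1 is refused whole. A call with a gripper value outside its range is refused whole. The fingers move at their own pace and stop on an object; the grip force is fixed at half the most. Time passes only in rows, so rows that repeat a pose let the fingers close. It gives the time, the measured TCP pose, the force, the opening and the grip force at its end, in the units of the state.
- state(): the state, without advancing time (a new reading comes with each control period).
- grab_frame(name): name is "scene" or "top" or "wrist"; returns (picture, depth): 384x512x3 uint8, red, green, blue; 384x512 float32, m along the optical axis (not along the pixel's ray), 0 where there is no reading.
- camera_info(name): a dict with "fov_y" (degrees; the focal length in pixels is half the picture's height over the tangent of half this angle, whatever the lens; pixels are square), "cx", "cy" (the principal point, pixels), "T" (4x4, takes a point from camera to world coordinates). Camera axes: x right, y down, z forward; pixel columns grow to the right and rows downward; lengths in m; the calibration is good to about 2 mm. A picture is of the moment at which its call begins: read the wrist's pose just before it. camera_info takes no time and is no camera call; for the wrist camera it gives the pose at the moment of the call.
- hand_in(): hands the job in; it is judged then, once.
The state is a dict: "t": time; "qpos": joint angles; "joint_vel": joint speeds; "effort": joint torques, N m; "tool_pos": TCP position; "tcp_rot": TCP orientation; "wrist_force": force on the tool from outside, world axes, zero at the start; "moment": the same for the moment, N m; "width": finger opening in m; "gripper_force": force on a finger pad.
Only numpy, scipy, OpenCV 4.12 (cv2) and the standard library are available. Lean on these libraries where they do the work, as an engineer would, in place of code of your own. Each camera call takes 0.05 s, during which the arm holds its last target. There are 200 camera calls.

TASK

The white charger is plugged into one of the two bays of the load tester on the desk; the other bay is covered by a flat blanking plate. Turn the dial in front of the charger's bay clockwise past the first two clicks to the third click (full load) and hold it there against its return spring: your program finishes while still holding the dial. Do not run it on to the end stop, leave the other dial alone, and do not disturb the charger, the blanking plate or the things standing around.

Things in the scene. Friction and masses are not known exactly. Their poses are not given: they have to be found in the camera images.
- tester: load tester, grey box fixed to the desk, 150 deep (x) x 230 wide (y), top 36 mm above the desk. Origin: centre of underside; x points to its rear, y left, z up. Dial axes at x -35, y +60 (left) and -60 mm (right); a shallow bay straight behind each. Raised black marks round each dial: rest (short, towards the bay), then clockwise the three clicks (longer), then a small steel post, the end stop
- bay_left (a point): middle of the left bay's floor (x = +41 mm, y = +51 mm of the tester), 36 mm above the desk: an open nest of 50 x 55 mm with a 6 mm rim and, at its left end, a fixed grey outlet block 28 mm tall
- bay_right (a point): the same for the right bay (x = +41 mm, y = -69 mm of the tester). Keep the arm clear of the room: a book shelf hangs over the desk from about 0.63 m ahead of the robot's base, and a swivel chair stands between robot and desk, left of centre, its back rising just above desk height
- charger_center (a point): centre of the charger's body, a white rounded block 52 mm (across the tester) x 46 x 28 mm tall, lying loose in one of the bays with its prongs in the outlet block; which bay changes from run to run
- blank_center (a point): centre of the blanking plate, a grey plate 52 x 46 x 8 mm lying loose in the other bay
- dial_left (a joint): turn of the left dial, rad: 0 at rest, grows clockwise seen from above. Clicks (detents) at 0.4, 0.8 and 1.2, so the third is 1.2, its notch reaching 0.2 either way; hard end stop at 1.6. A spring turns it back to 0, through the clicks, whenever let go: 0.06 N m at 0, 0.11 N m at 1.2; the clicks add or take up to 0.045 N m
- dial_right (a joint): turn of the right dial, rad: 0 at rest, grows clockwise seen from above. Clicks (detents) at 0.4, 0.8 and 1.2, so the third is 1.2, its notch reaching 0.2 either way; hard end stop at 1.6. A spring turns it back to 0, through the clicks, whenever let go: 0.06 N m at 0, 0.11 N m at 1.2; the clicks add or take up to 0.045 N m
- mug_center (a point): centre of a blue-grey mug, 95 mm tall, 92 mm across, standing loose to the left of the tester: leave it alone
- glue_center (a point): centre of an upright glue stick, 27 mm across, 92 mm tall, standing loose to the right of the tester: leave it alone
- stapler_center (a point): centre of a blue stapler 141 x 34 x 46 mm, loose on the right wing of the desk: leave it alone
- dial_left_grip (a point): point on the left dial's axis in its upright grip bar, 62 mm above the desk; turns with the dial, x axis along the bar to its pointer end (white line). Bar 44 mm long, 12 mm wide, top 72 mm above the desk, over a round skirt 56 mm across, its top 43 mm above the desk. At rest the bar points straight at the bay. Black plastic
- dial_right_grip (a point): point on the right dial's axis in its upright grip bar, 62 mm above the desk; turns with the dial, x axis along the bar to its pointer end (white line). Bar 44 mm long, 12 mm wide, top 72 mm above the desk, over a round skirt 56 mm across, its top 43 mm above the desk. At rest the bar points straight at the bay. Black plastic
Not all that is in view belongs to the job. Of the things that look like the part that bears charger_center, the middle-sized one is meant.

How it is judged:
By the outcome, as a careful person would: the job done as asked, in the order asked, and still so for the second after the job is handed in, while the arm keeps its last pose, push and grip.
It also fails if it takes over 32 s, if anything falls off the work surface, if the arm or the gripper's body presses on something with over 40 N, if the wrist force passes 120 N, or if a joint passes its speed limit or range.

## Working session

There is one attempt and no reset: what is moved stays moved. The work goes in short steps, Python scripts to look and compute and a tool call to move; the robot and the scene stay as the last step left them, time stands still between calls to the robot, and variables do not carry over. Pictures are saved under pics/ and viewed, at most 10 in all, crops included, and the job is handed in when it is done.

Besides the shell and the picture viewer there is one more tool, called after "Request:" in YAML: its name, and indented under it one key for each argument. send_rows: Moves the arm, as the interface text tells. Scaled input: -1 to 1 covers 300 mm each way for a shift and 180 degrees each way for a turn. Its arguments: {"type":"object","properties":{"offset":{"type":"array"},"twist":{"type":"array"},"claw":{"type":"array"}},"required":["offset","twist","claw"]}

```bash
mkdir -p pics
python3 - <<'E'
from cell import *
import cv2,numpy as np
s=state();print({k:np.round(v,3).tolist() for k,v in s.items()},hold_point_z)
for n in("top","scene"):
    p,d=grab_frame(n);np.savez(f"{n}.npz",p=p,d=d,T=camera_info(n)["T"]);print(n,camera_info(n))
    cv2.imwrite(f"pics/{n}.png",cv2.resize(p[...,::-1],(800,600)))
E
```

```text
{'t': 0.0, 'qpos': [1.255, 0.116, 1.442, 0.0, 1.584, -0.038], 'joint_vel': [0.002, 0.001, -0.002, 0.001, -0.002, -0.001], 'effort': [-0.003, -73.198, -63.249, -0.0, 0.006, -0.0], 'tool_pos': [0.185, 0.649, 0.231], 'tcp_rot': [-3.14, -0.0, 2.864], 'wrist_force': [-0.007, 0.681, -0.185], 'moment': [0.024, 0.002, -0.005], 'gripper_force': 0.0, 'width': 0.085} 0.0187
top {'fov_y': 46.62020215446806, 'cx': 257.2380305966214, 'cy': 189.1431212863785, 'T': array([[ 2.39753893e-02, -9.94550449e-01,  1.01462234e-01,
         3.56641309e-01],
       [-9.99705942e-01, -2.42204085e-02, -1.18348468e-03,
         2.83082194e-02],
       [ 3.63449198e-03, -1.01404024e-01, -9.94838688e-01,
         1.25471689e+00],
       [ 0.00000000e+00,  0.00000000e+00,  0.00000000e+00,
         1.00000000e+00]])}
scene {'fov_y': 43.3007657527254, 'cx': 252.9740058314024, 'cy': 201.3814334775625, 'T': array([[ 0.59551361, -0.56694829,  0.56915128, -0.30700325],
       [-0.80331655, -0.42624502,  0.41592992, -0.53173062],
       [ 0.00678714, -0.70490057, -0.70927366,  0.99825656],
       [ 0.        ,  0.        ,  0.        ,  1.        ]])}
```

View pics/top.png

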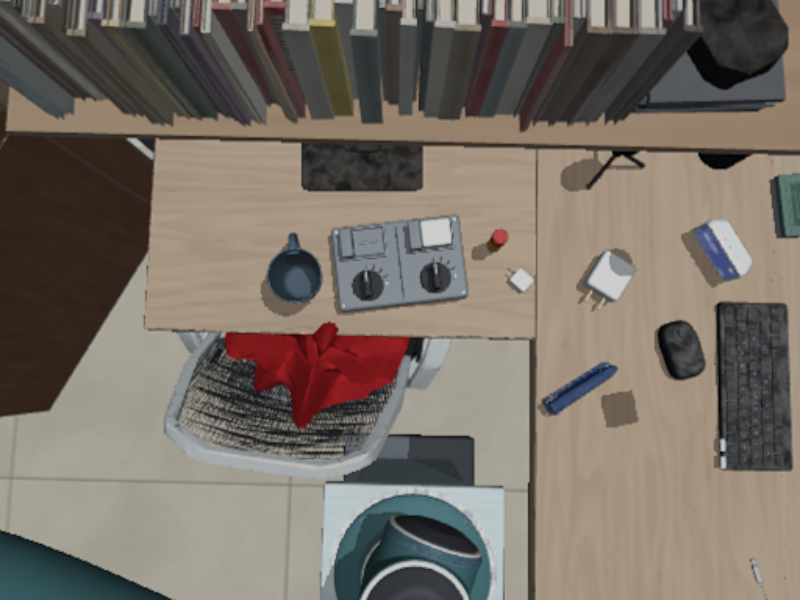

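View pics/scene.png

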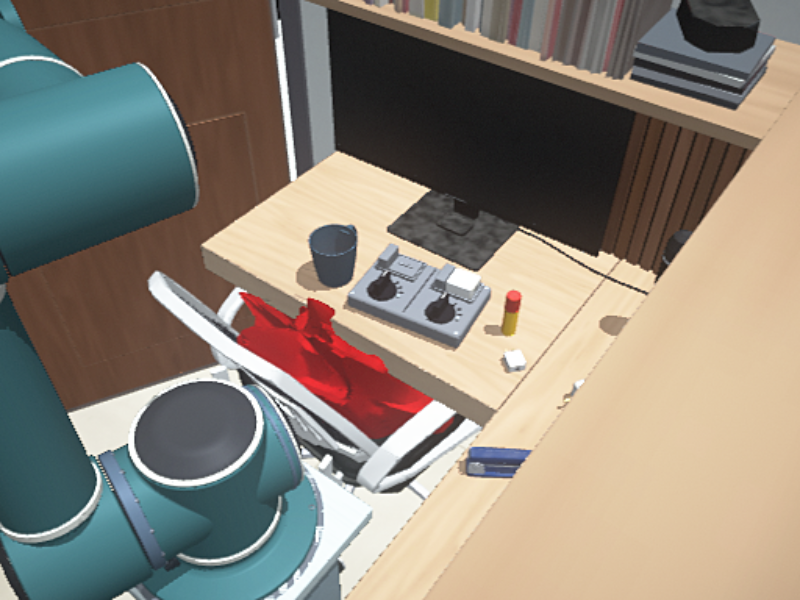

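The charger sits in the right bay (top view, 436,232). The white lookalikes are the small plug at (521,280), the bigger one at (610,275) and the eraser at (725,250). So the right dial, at (437,277), is the target. I'll measure it next.

```bash
cat > h.py <<'E'
import numpy as np,cv2
from cell import *
def ray(name,uv,z,T=None):
    c=camera_info(name);T=c["T"] if T is None else T;f=192/np.tan(np.radians(c["fov_y"]/2))
    uv=np.atleast_2d(uv).astype(float)
    d=np.c_[(uv[:,0]-c["cx"])/f,(uv[:,1]-c["cy"])/f,np.ones(len(uv))]@T[:3,:3].T
    return T[:3,3]+d*((z-T[2,3])/d[:,2])[:,None]
def cloud(name,d,T=None):
    c=camera_info(name);T=c["T"] if T is None else T;f=192/np.tan(np.radians(c["fov_y"]/2))
    v,u=np.mgrid[:384,:512]
    return np.stack([(u-c["cx"])/f*d,(v-c["cy"])/f*d,d],-1)@T[:3,:3].T+T[:3,3]
E
python3 - <<'E'
from h import *
z=np.load("top.npz");p,d=z["p"],z["d"];P=cloud("top",d)
roi=np.zeros((384,512),bool);roi[132:204,206:305]=1
m=(roi&(P[...,2]>.02)&(P[...,2]<.11)).astype(np.uint8)
n,l,st,c=cv2.connectedComponentsWithStats(m);k=1+st[1:,4].argmax()
(cu,cv),sz,a=cv2.minAreaRect(np.argwhere(l==k)[:,::-1].astype(np.float32))
b=cv2.boxPoints(((cu,cv),sz,a));W=ray("top",b,.036)[:,:2];print("box",W,np.linalg.norm(np.diff(W,axis=0),axis=1),W.mean(0))
hsv=cv2.cvtColor(p,cv2.COLOR_RGB2HSV)
bar=roi&(P[...,2]>.06)&(P[...,2]<.085)&(hsv[...,2]<90)
n,l,st,c=cv2.connectedComponentsWithStats(bar.astype(np.uint8))
for i in range(1,n):
    if st[i,4]>15: print("bar",c[i],st[i],ray("top",c[i],.072), np.median(P[l==i][:,2]))
w=roi&(P[...,2]>.05)&(hsv[...,2]>180)&(hsv[...,1]<40)
n,l,st,c=cv2.connectedComponentsWithStats(w.astype(np.uint8))
for i in range(1,n):
    if st[i,4]>60: print("charger",c[i],st[i],ray("top",c[i],.064))
for x,y in((521,280),(610,275)): print("white",ray("top",[x*.64,y*.64],.02))
cv2.imwrite("pics/crop.png",cv2.resize(p[125:210,200:345,::-1],None,fx=5,fy=5,interpolation=cv2.INTER_CUBIC))
sh=P[:95,:,:][(P[:95,:,2]>.15)];print("shelf min x",np.percentile(sh[:,0],1),np.percentile(sh[:,2],[1,10,50]))
E
```

```text
box [[ 0.59725796  0.15743374]
 [ 0.62956138 -0.07117443]
 [ 0.48050125 -0.0903103 ]
 [ 0.4490113   0.13557624]] [0.2308792  0.15028342 0.22807093] [0.53908297 0.03288131]
bar [279.3442623  177.44262295] [276 168   7  17  61] [[ 0.51016416 -0.03147486  0.072     ]] 0.07005106801547067
bar [235.10714286 182.73214286] [233 173   5  17  56] [[0.4930357  0.08641727 0.072     ]] 0.07055636215013716
charger [278.90252708 148.14801444] [270 140  19  17 277] [[ 0.59123087 -0.02916444  0.064     ]]
white [[ 0.51566136 -0.18528956  0.02      ]]
white [[ 0.52857289 -0.34458478  0.02      ]]
shelf min x 0.6092741522465663 [0.48347891 0.49422387 0.59378869]
```

View pics/crop.png

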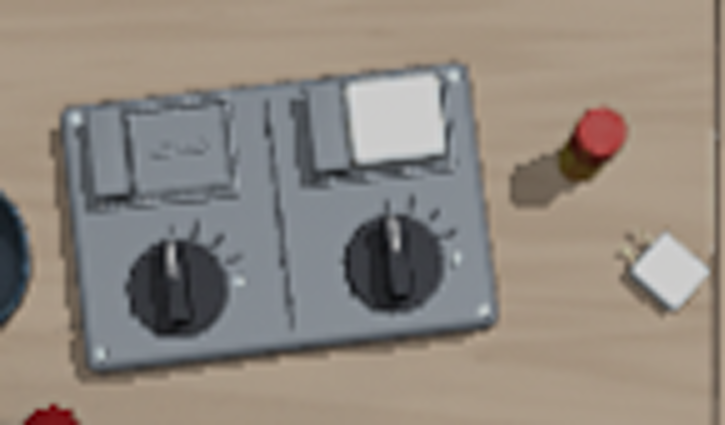

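The crop shows the mid-sized white charger beside the outlet block in the right bay, behind the right dial at crop (395,262). The blanking plate is on the left. The dial measures (0.511, -0.0315) and the tester yaw is about 0.138, which fits the given geometry to within 2 mm. Moving above it now.

Request:
send_rows:
  offset:
    - [-0.833,-0.942,0]
    - [-0.833,-0.942,0]
    - [-0.833,-0.942,0]
    - [-0.833,-0.942,0]
    - [-0.833,-0.942,0]
    - [-0.833,-0.942,0]
    - [-0.833,-0.942,0]
    - [-0.833,-0.942,0]
    - [-0.833,-0.942,0]
  twist: [0,0,0,0,0,0,0,0,0]
  claw: [1,1,1,1,1,1,1,1,1]

```text
t: 1.23
tool_pos: [0.3475, 0.3097, 0.2311]
tcp_rot: [-3.141, -0.0, 2.865]
wrist_force: [-0.1, 0.7, -0.4]
width: 0.0856
gripper_force: 0.0
```

Request:
send_rows:
  offset:
    - [-0.836,-0.944,0]
    - [-0.836,-0.944,0]
    - [-0.836,-0.944,0]
    - [-0.836,-0.944,0]
    - [-0.836,-0.944,0]
    - [-0.836,-0.944,0.1]
    - [-0.836,-0.944,0.2]
    - [-0.836,-0.944,0.2]
    - [-0.836,-0.944,0.2]
    - [-0.836,-0.944,0.2]
  twist: [-0.04,-0.08,-0.132,-0.132,-0.132,-0.132,-0.132,-0.132,-0.132,-0.132]
  claw: [0.6,0.6,0.6,0.6,0.6,0.6,0.6,0.6,0.6,0.6]

```text
t: 2.48
tool_pos: [0.5119, -0.0312, 0.173]
tcp_rot: [-3.141, 0.002, -3.003]
wrist_force: [-0.8, 0.0, -0.8]
width: 0.0514
gripper_force: 0.0
```

Run:
```python
from h import *
s=state();print(s["t"],s["tool_pos"],s["tcp_rot"],s["width"])
T=camera_info("wrist")["T"];p,d=grab_frame("wrist");np.savez("w.npz",p=p,d=d,T=T)
P=cloud("wrist",d,T);hsv=cv2.cvtColor(p,cv2.COLOR_RGB2HSV)
m=(hsv[...,2]<110)&(P[...,2]>.06)&(P[...,2]<.08)&(np.hypot(P[...,0]-.511,P[...,1]+.0315)<.04)
n,l,st,c=cv2.connectedComponentsWithStats(m.astype(np.uint8))
for i in range(1,n):
    if st[i,4]>40:
        r=cv2.minAreaRect(np.argwhere(l==i)[:,::-1].astype(np.float32));W=ray("wrist",cv2.boxPoints(r),.072,T);e=np.diff(W,axis=0)[:,:2]
        print(r,W.mean(0),np.linalg.norm(e,axis=1),np.arctan2(e[:,1],e[:,0]))
cv2.imwrite("pics/w1.png",p[...,::-1])
```

```text
2.475 [ 0.51189933 -0.03118443  0.17304891] [-3.14114094e+00  2.16117414e-03 -3.00297122e+00] 0.05141068185736513
((263.0, 193.5), (45.0, 12.0), 90.0) [ 0.51344994 -0.02855789  0.072     ] [0.01109778 0.04431448 0.01163252] [ 1.70978007  0.14792049 -1.43172264]
```

View pics/w1.png

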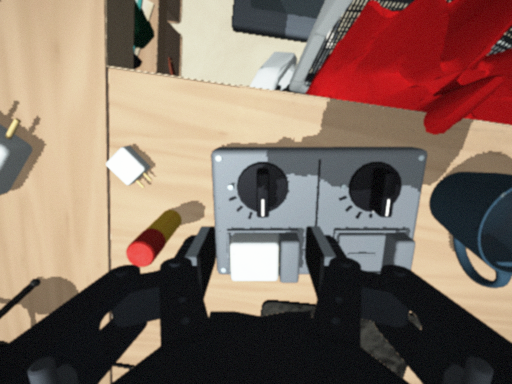

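The wrist view shows the right dial's bar at (263,194), measuring 44 × 11.6 mm and aligned with the tool, about 2 mm off. Descending around it and closing.

Request:
send_rows:
  offset:
    - [-0.004,0.005,0.1]
    - [-0.004,0.005,0.2]
    - [-0.004,0.005,0.28]
    - [-0.004,0.005,0.34]
    - [-0.004,0.005,0.38]
    - [-0.004,0.005,0.41]
    - [-0.004,0.005,0.41]
  twist: [0,0,0,0,0,0,0]
  claw: [0.5,0.5,0.5,0.5,0.5,0.5,0.5]

```text
t: 3.4
tool_pos: [0.5124, -0.0306, 0.0481]
tcp_rot: [3.142, -0.0, -3.005]
wrist_force: [0.2, -0.2, 0.7]
width: 0.0424
gripper_force: 0.0
```

Request:
send_rows:
  offset:
    - [0,0,0]
    - [0,0,0]
    - [0,0,0]
    - [0,0,0]
    - [0,0,0]
    - [0,0,0]
  twist: [0,0,0,0,0,0]
  claw: [0.35,0.25,0.15,0,0,0]

```text
t: 4.15
tool_pos: [0.5125, -0.0292, 0.049]
tcp_rot: [3.139, 0.001, -3.004]
wrist_force: [-4.9, 14.6, 8.0]
width: 0.0106
gripper_force: 58.7
```

Request:
send_rows:
  offset:
    - [0,0.004,-0.003]
    - [0,0.005,-0.003]
    - [0,0.005,-0.003]
    - [0,0.005,-0.003]
    - [0,0.005,-0.003]
    - [0,0.005,-0.003]
    - [0,0.005,-0.003]
    - [0,0.005,-0.003]
  twist: [0,0,0.03,0.06,0.09,0.12,0.15,0.15]
  claw: [0,0,0,0,0,0,0,0]

```text
t: 5.15
tool_pos: [0.5125, -0.0278, 0.0491]
tcp_rot: [3.139, -0.0, 2.806]
wrist_force: [4.7, 15.3, -5.4]
width: 0.0108
gripper_force: 59.5
```

```bash
python3 -c "
from cell import *
s=state();print(s['moment'],s['qpos'],s['wrist_force'])"
```

```text
[ 2.40173407 -0.88225355  0.13776606] [-0.1055391  -0.12858555  1.98824627  0.00305713  1.2817108  -1.34164431] [ 4.66292141 15.33005176 -5.42811213]
```

Request:
send_rows:
  offset:
    - [0,0.005,0.002]
    - [0,0.006,0.002]
    - [0,0.006,0.002]
  twist: [0,0.02,0.04]
  claw: [0,0,0]

```text
t: 5.52
tool_pos: [0.5127, -0.0272, 0.049]
tcp_rot: [3.141, -0.001, 2.68]
wrist_force: [-3.3, 4.7, 4.4]
width: 0.0108
gripper_force: 60.8
```

Run:
```python
from h import *
s=state();print(s['moment'],s['qpos'],s['wrist_force'])
p,d=grab_frame("scene");cv2.imwrite("pics/s2.png",cv2.resize(p[145:235,205:345,::-1],None,fx=5,fy=5,interpolation=cv2.INTER_CUBIC))
```

```text
[0.78243538 0.47138965 0.11668026] [-1.02967533e-01 -1.27487858e-01  1.98734946e+00  4.08764721e-04
  1.28214612e+00 -1.21196753e+00] [-3.32846254  4.68657581  4.41332312]
```

View pics/s2.png

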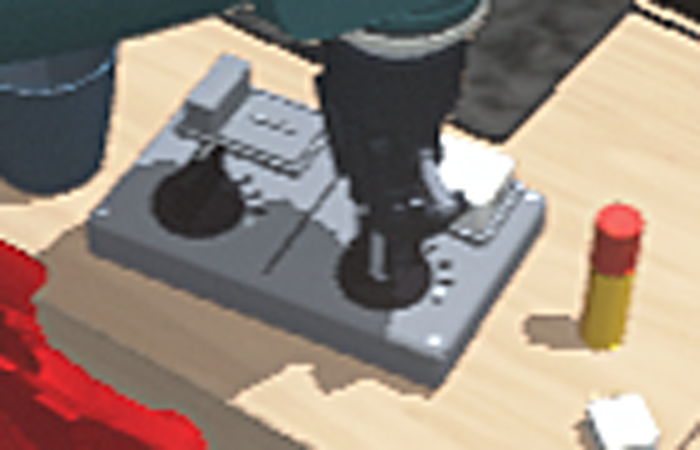

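The grip is on the bar and the side force has dropped to 5 N. Turning the remaining 0.6 rad.

Request:
send_rows:
  offset:
    - [0,0.001,0]
    - [0,0.001,0]
    - [0,0.001,0]
    - [0,0.001,0]
    - [0,0.001,0]
    - [0,0.001,0]
    - [0,0.001,0]
    - [0,0.001,0]
    - [0,0.001,0]
  twist: [0.025,0.05,0.075,0.1,0.125,0.15,0.175,0.193,0.193]
  claw: [0,0,0,0,0,0,0,0,0]

```text
t: 6.7
tool_pos: [0.5138, -0.026, 0.0491]
tcp_rot: [3.138, -0.001, 2.075]
wrist_force: [7.5, 14.0, -2.4]
width: 0.011
gripper_force: 59.9
```

Run:
```python
from h import *
s=state();print(s['moment'],s['qpos'],s['wrist_force'])
T=camera_info("wrist")["T"];p,d=grab_frame("wrist");np.savez("w2.npz",p=p,d=d,T=T)
cv2.imwrite("pics/w2.png",p[...,::-1])
q,_=grab_frame("scene");cv2.imwrite("pics/s3.png",cv2.resize(q[145:235,205:345,::-1],None,fx=5,fy=5,interpolation=cv2.INTER_CUBIC))
```

```text
[ 2.21994838 -1.19050332  0.20430989] [-0.10166282 -0.1268059   1.98662231  0.00276311  1.27982331 -0.60624976] [ 7.48887802 13.95637975 -2.39800652]
```

View pics/w2.png

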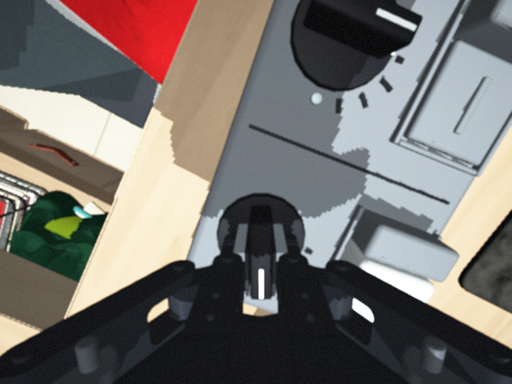

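View pics/s3.png

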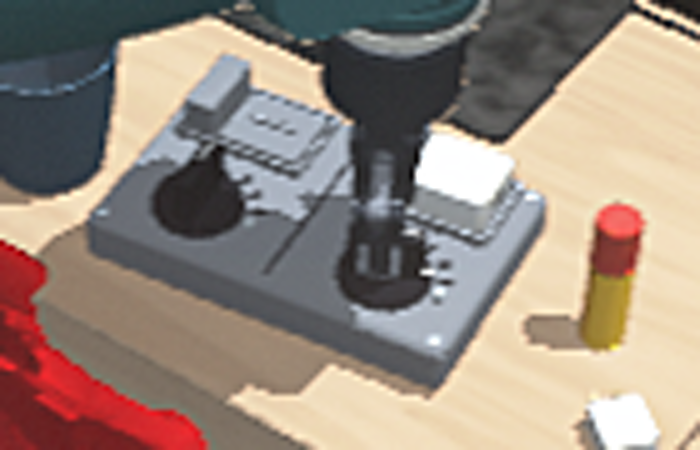

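The wrist view shows the bar at (261,250) still aligned with the tool. It makes 68.9° with the tester's dividing line (250,126)–(447,202), which is 1.20 rad and so the third click. The scene crop shows the charger, blanking plate and glue stick in place. I'll hold briefly and hand in.

Request:
send_rows:
  offset:
    - [0,0,0]
    - [0,0,0]
    - [0,0,0]
    - [0,0,0]
  twist: [0,0,0,0]
  claw: [0,0,0,0]

```text
t: 7.3
tool_pos: [0.5138, -0.026, 0.0491]
tcp_rot: [3.138, -0.001, 2.075]
wrist_force: [7.5, 13.6, -3.1]
width: 0.0107
gripper_force: 59.9
```

```bash
python3 -c "
from cell import *
s=state();print(s['t'],s['tcp_rot'],s['moment'],s['width'],s['wrist_force'])
if abs(s['tcp_rot'][2]-2.075)<.03: print(hand_in())"
```

```text
7.3 [ 3.13847675e+00 -1.05791018e-03  2.07549109e+00] [ 2.24389958 -1.23579675  0.17705545] 0.010741091757756309 [ 7.5462944  13.61222272 -3.11050313]
the job is handed in; nothing more can be done
None
```

The right dial, in front of the charger's bay, is held at the third click (about 1.20 rad, short of the end stop); the other dial, charger, blanking plate and surrounding items look undisturbed, and the job was handed in at 7.3 s.

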